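Load cartons on the spring scale to the mark

ROBOT

A 6-joint arm with a two-finger parallel gripper is mounted at the origin on the work surface; the furniture and walls round the work are solid. World frame = base frame: x ahead of the robot, y to its left, z up, the work surface at z = 0. Lengths are in mm, angles in degrees, forces in N, time in s.
With the tool pointing down it reaches from about 300 to 850 mm from the base axis. Payload 4.2 kg.
Tool frame: the origin (TCP) lies on the centre line of the jaws, within the pads' length; the fingertips stand 14 mm ahead of it and the grasp point (between the pads) lies 5 mm behind it (env.finger_overhang is the z of the fingertips in the tool frame, in mm); z points along the fingers, y is the line along which they close (so a half turn about z gives the same grasp; the last joint's range is limited). The gripper opens to 91 mm and grips with 3 to 60 N. Pads are 32 mm wide; open, the fingers measure 118 mm over their backs; the gripper's body (76 mm by 178 mm) begins 60 mm behind the grasp point.
Start: joints at [73.912, 18.312, 89.639, -0, 72.044, -1.146], TCP at [148.268, 555.573, 203.576] pointing down, gripper open.
Joint ranges: [-177.97, 177.97], [-48.28, 115.42], [12.27, 149.76], [-77.06, 257.06], [2.81, 150.46], [-146.56, 146.56]. Speed limits (degrees/s): [147.25, 147.25, 180, 180, 180, 180].

INTERFACE

Orientations are given as [roll, pitch, yaw] about the fixed x, y, z axes, in that order (R = Rz(yaw) Ry(pitch) Rx(roll)).
In Python, from workcell import sensors, viewer, env gives the robot as it stands. The module is installed in compiled form; this text tells all that it offers.
- The arm moves only by the tool step_arm, never from a script. Its argument "plan" is one flat list of numbers, 6 for each row, row after row: the shift along the tool's x, y, z in cm, then the turn, a rotation vector about the tool's x, y, z in rad. In form: [x, y, z, wx, wy, wz, x, y, z, wx, wy, wz, ...]. A call has 1 to 5 rows; each row shifts and turns the commanded pose from where the row before left it, along the tool's axes as they then stand; what a row does not reach is not made up. A row lasts 1/12 s, in which the tool goes at most 41.7 mm and 7.16 degrees, less where a joint would pass 70% of its speed; a pose out of reach is approached as far as the arm can. A call is refused whole if a number of a shift passes 4.17 or a number of a turn 0.125, either way. A call with a gripper value outside its range is refused whole. "hand" is the finger opening in cm, from 0 to 9.12, set as the call begins (left out, the last holds). The fingers move at their own pace and stop on an object; "newtons" is the grip in N (left out, the last holds). Time passes only in rows, so rows that do not move let the fingers close. It gives the time, the measured TCP pose, the force, the opening and the grip force at its end, in the units of the state.
- sensors.state(): the state, without advancing time (a new reading comes with each control period).
- viewer.grab_frame(name): name is "side" or "top"; returns a dict with "img" (480x640x3 uint8, red, green, blue), "fx", "fy", "cx", "cy" (pixels), "position" and "attitude" of the camera in the world. Camera axes: x right, y down, z forward; pixel columns grow to the right and rows downward; lengths in mm; the calibration is good to about 2 mm. A picture is of the moment at which its call begins. There is no depth.
- env.job_done(): hands the job in; it is judged then, once.
Trained networks look in a picture, given as the dict that the camera call returned (one of the last four; its "shot" number tells which), for a name from the list of things; names that differ only in an ending like _2 or _b are one class to them, and where a whole thing is asked for, a point or a joint stands for the part that bears it (a point fixed in the world has none). Each returns a list of dicts, best first, with "score" (0 to 1); they miss things now and then, are a little off and sometimes report something else, mostly with a low value. They report only what shows in the picture. A call takes as long as a camera call.
- viewer.boxes_of(name, picture): "location" ([column, row] in pixels, amid what is visible of it).
- viewer.pinpoint(name, picture): "location" ([column, row] in pixels: a listed point, or the origin of a listed thing).
The state is a dict: "time_s": time; "qpos": joint angles; "qvel": joint speeds; "effort": joint torques, N m; "ee_pos": TCP position; "ee_rot": TCP orientation; "force": force on the tool from outside, world axes, zero at the start; "torque": the same for the moment, N m; "gripper_width": finger opening in mm; "gripper_force": force on a finger pad.
Only numpy, scipy, OpenCV 4.12 (cv2) and the standard library are available. Lean on these libraries where they do the work, as an engineer would, in place of code of your own. Each camera call takes 0.05 s, during which the arm holds its last target. There are 200 camera calls.

TASK

Load the standing ointment cartons into the pockets of the spring scale, each pressed fully home and upright in its own pocket, until the pan has sunk so far that its pointer comes to rest between the two black bars of the mark. Press with feeling: never push the pan down to its stop. Leave the cartons that are not needed standing where they are, and do not disturb the other things on the table.

Things in the scene. Friction and masses are not known exactly. Their poses are not given: they have to be found in the camera images.
- pan_center (a point): centre of the pan of a spring check scale, on its pocket floor, 86 mm above the table at pan joint 0. A bare-metal pan with a row of three open-topped pockets, above a grey base (130x200x18 mm) fixed to the table; moves only up and down. Axes: z up, y along the row, x square to it, away from the robot side. Walls rise 35 mm above the floor (front lip 40, tapered dividers 43)
- pan (a joint): how far the pan has sunk, m: 0 top, hard stop at 0.050; above 0.045 counts as pushed to the stop. The pointer is between the bars of the mark at 0.0205 to 0.0330. The spring yields 1 mm per 0.18 N, so a carton sinks it 8 to 9.6 mm. The empty pan hangs at 0.005 to 0.019, each time different; settles in about 0.5 s
- mark (a point): middle of the mark: the gap between two raised black bars (26 mm wide) on an upright metal column (26 mm wide, 130 mm high) at the +y end of the pan, on its -x face. A thin black pointer on the pan runs down in front of it. Fixed to the base, axes as the pan's
- pocket_0 (a point): centre of a pocket's floor: goes with the pan, axes as the pan's; a carton's foot centre belongs here. Pocket 0, at -y. Pockets are 37 mm apart, 35 mm deep, 34 mm wide along y (for the 31 mm side of a carton); the front wall (-x) is 15 mm from this point and has a flared lip. A carton may stand in it either way round
- pocket_1 (a point): centre of a pocket's floor: goes with the pan, axes as the pan's; a carton's foot centre belongs here. Middle pocket. In each pocket a leaf spring at the back (+x) clamps the carton's foot against the front wall: from some 15 to 20 mm above the floor it takes a push of a few newtons, not known exactly, to go on down, and the whole pan gives way under the push
- pocket_2 (a point): centre of a pocket's floor: goes with the pan, axes as the pan's; a carton's foot centre belongs here. Pocket 2, at +y, next to the mark. A carton let go half way down sticks half way, gripped by the leaf spring; pushed right down it stays down, and further pushing only sinks the pan with it
- carton_0_foot (a point): centre of the foot of one of four equal filled ointment cartons standing on end on the table: 99 mm tall, x axis up; 31 mm wide along y, 26 mm thick along z (z points to the robot side, y as the pan's y, when neither is turned). 144 to 176 g, each different. Grasp the 26 mm thickness near the top
- carton_1_foot (a point): centre of the foot of one of four equal filled ointment cartons standing on end on the table: 99 mm tall, x axis up; 31 mm wide along y, 26 mm thick along z (z points to the robot side, y as the pan's y, when neither is turned). 144 to 176 g, each different. Grasp the 26 mm thickness near the top
- carton_2_foot (a point): centre of the foot of one of four equal filled ointment cartons standing on end on the table: 99 mm tall, x axis up; 31 mm wide along y, 26 mm thick along z (z points to the robot side, y as the pan's y, when neither is turned). 144 to 176 g, each different. Grasp the 26 mm thickness near the top
- carton_3_foot (a point): centre of the foot of one of four equal filled ointment cartons standing on end on the table: 99 mm tall, x axis up; 31 mm wide along y, 26 mm thick along z (z points to the robot side, y as the pan's y, when neither is turned). 144 to 176 g, each different. Grasp the 26 mm thickness near the top
- tape_roll: bystander: a roll of printed packing tape lying flat, 112 mm across, 58 mm high; origin at the centre of its underside
- marker_pen: bystander: a black marker, 136 mm long, 10 mm thick; origin at the centre of its underside
- strip_pack: bystander: a banded pack of tablet strips, 46x83x26 mm; origin at the centre of its underside
- staple_tool: bystander: a stapler, 125x30x55 mm; origin at the centre of its underside
- tablet_pack: bystander: a small medicine carton, 45x61x75 mm; origin at the centre of its underside

How it is judged:
By the outcome, as a careful person would: the job done as asked, in the order asked, and still so for the second after the job is handed in, with the robot touching nothing.
It also fails if it takes over 72 s, if anything falls off the work surface, if the arm or the gripper's body presses on something with over 40 N, if the wrist force passes 120 N, or if a joint passes its speed limit or range.

## Working session

There is one attempt and no reset: what is moved stays moved. The work goes in short steps, Python scripts to look and compute and a tool call to move; the robot and the scene stay as the last step left them, time stands still between calls to the robot, and variables do not carry over. Pictures are saved under pics/ and viewed, at most 10 in all, crops included, and the job is handed in when it is done.

Besides the shell and the picture viewer there is one more tool, called after "Request:" as name(argument=value, ...), one argument or row to a line, values as JSON. step_arm: Moves the arm, as the interface text tells. Its arguments: {"type":"object","properties":{"plan":{"type":"array","items":{"type":"number"}},"hand":{"type":"number"},"newtons":{"type":"number"}},"required":["plan"]}

```bash
mkdir -p pics
cat > h.py <<'E'
import numpy as np, cv2
from scipy.spatial.transform import Rotation as R
from workcell import sensors, viewer, env
def grab(n,save=None):
    p=viewer.grab_frame(n)
    if save: cv2.imwrite(f'pics/{save}.png',p['img'][:,:,::-1])
    return p
def rot(p):
    a=np.array(p['attitude'],float)
    if a.shape==(3,3): return a
    if a.size==3: return R.from_euler('xyz',a,degrees=True).as_matrix()
    return R.from_quat(a).as_matrix()
def ray(p,uv):
    d=rot(p)@np.array([(uv[0]-p['cx'])/p['fx'],(uv[1]-p['cy'])/p['fy'],1]); return np.array(p['position'],float),d
def onz(p,uv,z):
    o,d=ray(p,uv); return o+d*(z-o[2])/d[2]
def proj(p,X):
    c=rot(p).T@(np.array(X)-np.array(p['position'])); return np.array([p['fx']*c[0]/c[2]+p['cx'],p['fy']*c[1]/c[2]+p['cy']])
E
python3 - <<'E'
from h import *
np.set_printoptions(precision=1,suppress=True)
for n in('side','top'):
    p=grab(n,n+'0'); print(n,p['position'],p['attitude'],p['fx'],p['cx'],p['cy'])
    for k,z in(('carton_0_foot',0),('pan_center',75),('pocket_0',75),('pocket_1',75),('pocket_2',75),('mark',100),('tape_roll',0),('staple_tool',0),('tablet_pack',0)):
        for r in viewer.pinpoint(k,p)[:5]: print(k,np.round(r['score'],2),np.array(r['location']),onz(p,r['location'],z))
print(sensors.state())
E
```

```text
side [  -20.4 -1035.6   737.8] [-121.6    1.1  -32.1] 490.47032527630694 323.412318500989 242.0066549253682
carton_0_foot 0.72 [309.5 297.9] [ 439.6 -213.5    0. ]
pan_center 0.66 [256.7 213.8] [464.5 119.   75. ]
pan_center 0.31 [256.2 213.6] [463.9 120.9  75. ]
pocket_0 0.72 [254.3 207.1] [476.6 160.6  75. ]
pocket_0 0.71 [258.2 212. ] [472.9 126.5  75. ]
pocket_0 0.61 [259.3 219. ] [457.3  86.9  75. ]
pocket_0 0.57 [346.1 331.2] [ 399.1 -428.8   75. ]
pocket_1 0.72 [254.3 207.1] [476.6 160.6  75. ]
pocket_1 0.71 [258.2 212. ] [472.9 126.5  75. ]
pocket_1 0.61 [259.3 219. ] [457.3  86.9  75. ]
pocket_1 0.57 [346.1 331.2] [ 399.1 -428.8   75. ]
pocket_2 0.72 [254.3 207.1] [476.6 160.6  75. ]
pocket_2 0.71 [258.2 212. ] [472.9 126.5  75. ]
pocket_2 0.61 [259.3 219. ] [457.3  86.9  75. ]
pocket_2 0.57 [346.1 331.2] [ 399.1 -428.8   75. ]
mark 0.68 [250.4 195.8] [479.3 187.7 100. ]
mark 0.4 [391.2 376.7] [ 383.1 -588.5  100. ]
tape_roll 0.91 [420.5 302.3] [ 651.5 -373.6    0. ]
staple_tool 0.85 [347.9 329.2] [ 453.7 -356.9    0. ]
tablet_pack 0.84 [391.6 378.8] [ 443.6 -523.1    0. ]
t
[... 639 characters left out ...]
.1  75. ]
pocket_2 0.65 [229.9 254.3] [465.2  93.4  75. ]
pocket_2 0.65 [197.9 249. ] [477.2 167.   75. ]
pocket_2 0.32 [354.  266.1] [ 439.  -189.9   75. ]
mark 0.66 [178.  240.4] [492.9 207.6 100. ]
tape_roll 0.81 [426.3 183.1] [ 654.7 -374.4    0. ]
tablet_pack 0.89 [490.8 267.3] [ 446.4 -522.8    0. ]
{'time_s': 1.0, 'qpos': array([73.9, 18.3, 89.6, -0. , 72. , -1.1]), 'qvel': array([-0.1,  0. ,  0. ,  0.1, -0. , -0.1]), 'effort': array([ -0. , -41.2, -23.2,   0.1,   0. ,   0. ]), 'ee_pos': array([148.3, 555.6, 203.6]), 'ee_rot': array([180. ,   0. , 165.1]), 'force': array([-0.2,  0.8,  0.5]), 'torque': array([ 0.1,  0. , -0. ]), 'gripper_force': 0.0, 'gripper_width': 91.01706256744615}
```

View pics/side0.png

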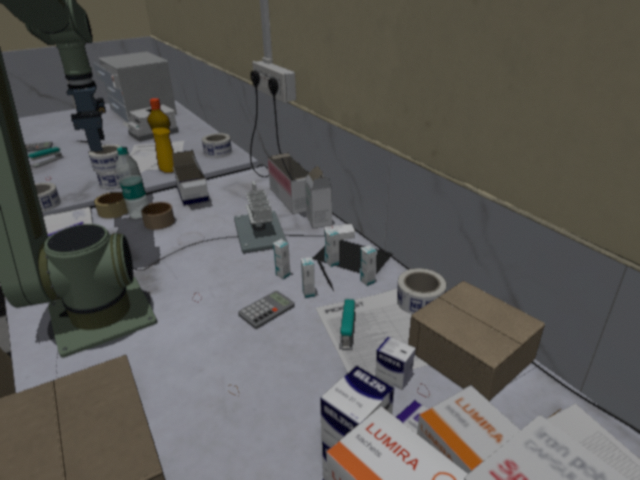

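View pics/top0.png

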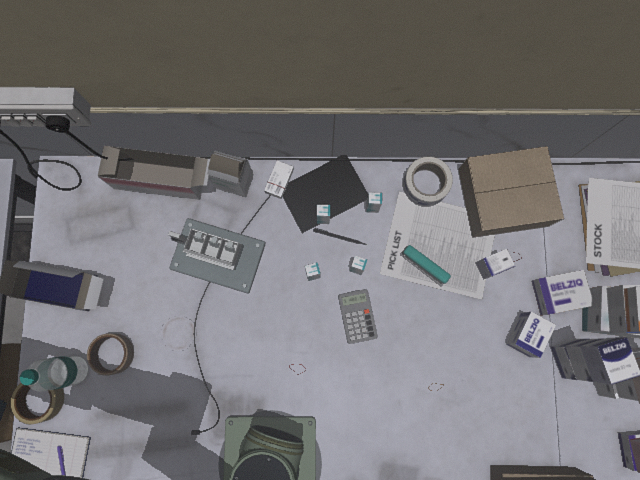

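The side view shows four cartons at about (281,258), (307,277), (332,245), (369,263) and the scale near (258,225). The top view has carton tops at (323,211), (374,199), (357,265), (312,270), with the scale near (217,255), turned. Next I'll zoom in on both.

Run:
```python
from h import *
a=cv2.imread('pics/top0.png');b=cv2.imread('pics/side0.png')
L=cv2.resize(a[215:300,165:270],None,fx=4,fy=4,interpolation=cv2.INTER_CUBIC)
S=cv2.resize(b[175:260,220:315],None,fx=4,fy=4,interpolation=cv2.INTER_CUBIC)
C=cv2.resize(a[185:285,295:395],None,fx=2.5,fy=2.5,interpolation=cv2.INTER_CUBIC)
D=cv2.resize(b[210:310,260:390],None,fx=2.5,fy=2.5,interpolation=cv2.INTER_CUBIC)
o=np.zeros((600,800,3),np.uint8);o[:340,:420]=L;o[:340,420:800]=S;o[345:595,:250]=C;o[345:595,260:585]=D
cv2.imwrite('pics/zoom.png',o)
```

```text
(no output)
```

View pics/zoom.png

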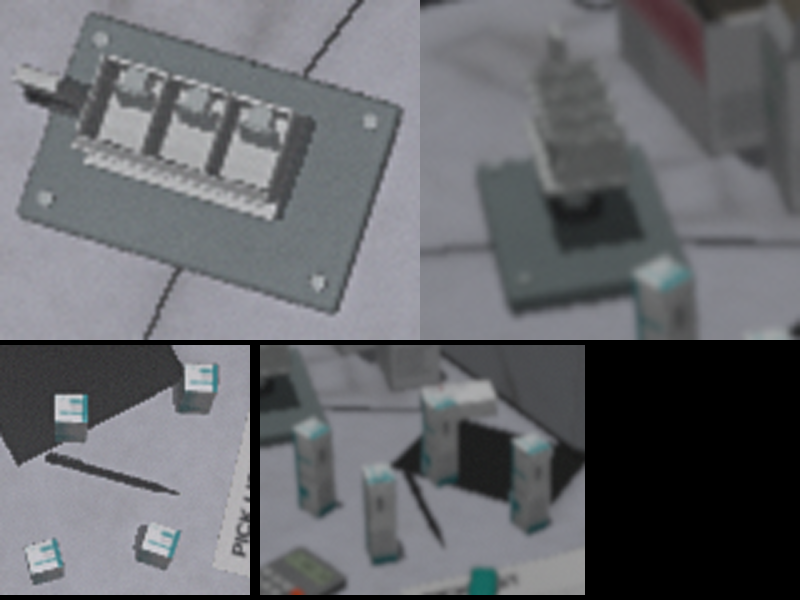

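The zoom shows the base corners (crop pixels /4) at (90,12), (402,105), (335,313), (18,213), so the scale is turned by about −16°. The carton tops are cleanly visible. Next I'll work out the poses.

```bash
cat >> h.py <<'E'
def tri(p,u,q,v):
    o1,d1=ray(p,u);o2,d2=ray(q,v)
    A=np.stack([d1,-d2],1);t=np.linalg.lstsq(A,o2-o1,rcond=None)[0]
    a=o1+d1*t[0];b=o2+d2*t[1];return (a+b)/2,np.linalg.norm(a-b)
E
python3 - <<'E'
from h import *
np.set_printoptions(precision=1,suppress=True)
p=grab('top');q=grab('side')
f=lambda x,y,s,ox,oy:((x+.5)/s-.5+ox,(y+.5)/s-.5+oy)
B=np.array([onz(p,f(x,y,4,165,215),18) for x,y in((90,12),(402,105),(335,313),(18,213))])
print('base',B[:,:2],B.mean(0),[np.linalg.norm(B[i]-B[i-1]) for i in range(4)])
e=(B[0]-B[1])+(B[3]-B[2]);yaw=np.degrees(np.arctan2(-e[0],e[1]));e2=(B[0]-B[3])+(B[1]-B[2]);print('yaw',yaw,np.degrees(np.arctan2(e2[1],e2[0])))
T={'A':[(55,395),(88,395),(88,425),(55,425)],'B':[(188,363),(217,363),(217,392),(188,392)],'C':[(25,545),(57,537),(62,570),(30,577)],'D':[(148,523),(180,530),(172,560),(140,550)]}
for k,v in T.items():
    P=np.array([onz(p,f(x,y-345,2.5,295,185),99) for x,y in v]);e=(P[0]-P[1])+(P[3]-P[2]);print(k,P.mean(0),np.degrees(np.arctan2(-e[0],e[1])))
c=[r['location'] for r in viewer.boxes_of('carton_0_foot',p) ];print(c)
for r in viewer.pinpoint('carton_0_foot',p)+viewer.pinpoint('carton_0_foot',q): print(r)
top=sorted([r['location'] for r in viewer.pinpoint('pocket_0',p) if r['location'][0]<260])
sd=sorted([r['location'] for r in viewer.pinpoint('pocket_0',q) if r['location'][1]<240],key=lambda l:l[1])
print(top,sd)
for a,b in zip(top,sd): print(tri(p,a,q,b))
print('mean',tri(p,np.mean(top,0),q,np.mean(sd,0)))
# scale pan feature: top rim points
for r in viewer.pinpoint('pan_center',p)+viewer.pinpoint('mark',p)+viewer.pinpoint('pan_center',q)+viewer.pinpoint('mark',q):print(r)
E
```

```text
base [[562.1 207.7]
 [506.   18.8]
 [382.1  55.6]
 [440.5 244.8]] [472.7 131.7  18. ] [np.float64(127.1475890923496), np.float64(197.10333389232068), np.float64(129.2862976446891), np.float64(198.01396224443636)]
yaw -16.849602512056833 -16.736095887155134
A [ 562.7 -119.6   99. ] 0.19138792898313664
B [ 593.5 -239.5   99. ] 0.19425527747550078
C [428.  -94.9  99. ] 13.428300875638854
D [ 443.1 -199.1   99. ] -14.81555006327233
[[354.7, 263.9]]
{'location': [356.0, 266.9], 'score': 0.77}
{'location': [310.6, 297.8], 'score': 0.96}
[[212.6, 251.3], [227.9, 252.7]] [[256.2, 206.2], [257.9, 213.5], [260.4, 219.6]]
(array([469.6, 129.8,  93.2]), np.float64(0.5615539494120189))
(array([463.5,  97.6,  86.6]), np.float64(7.866573175335198))
mean (array([469. , 115.6,  77.7]), np.float64(2.2729460412732427))
{'location': [214.0, 251.0], 'score': 0.82}
{'location': [199.5, 249.2], 'score': 0.56}
{'location': [173.8, 239.6], 'score': 0.57}
{'location': [258.8, 212.3], 'score': 0.89}
{'location': [249.4, 196.6], 'score': 0.79}
{'location': [329.2, 263.3], 'score': 0.27}
```

```bash
cat >> h.py <<'E'
PC=np.array([473.,131.5]);YAW=np.radians(-16.8)
RZ=np.array([[np.cos(YAW),-np.sin(YAW)],[np.sin(YAW),np.cos(YAW)]])
def pw(x,y,z): return np.r_[PC+RZ@[x,y],z]
E
python3 - <<'E'
from h import *
np.set_printoptions(precision=1,suppress=True)
p=grab('top','t1');q=grab('side','s1')
out=np.zeros((600,800,3),np.uint8)
for im,(x0,y0,w,h),ox in((p,(165,210,78,92),0),(q,(225,170,78,92),400)):
    S=5; crop=cv2.resize(im['img'][y0:y0+h,x0:x0+w,::-1],None,fx=S,fy=S,interpolation=cv2.INTER_CUBIC)
    for d,c in((5,(0,0,255)),(19,(0,255,0))):
        F=86-d
        segs=[((-15,-55,F+40),(-15,55,F+40))]+[((-15,y,F+h),(20,y,F+h)) for y,h in((-55.5,35),(-18.5,43),(18.5,43),(55.5,35))]
        for a,b in segs:
            u=[((proj(im,pw(*k))-[x0,y0]+.5)*S-.5).astype(int) for k in(a,b)]
            cv2.line(crop,tuple(map(int,u[0])),tuple(map(int,u[1])),c,1)
    for k in((-65,-100,18),(65,-100,18),(65,100,18),(-65,100,18)):
        cv2.circle(crop,tuple(map(int,(proj(im,pw(*k))-[x0,y0]+.5)*S)),3,(255,0,255),1)
    out[:crop.shape[0],ox:ox+crop.shape[1]]=crop
cv2.imwrite('pics/ov.png',out)
for z in(67,74,81):print(z,proj(q,pw(0,0,z)))
E
```

```text
67 [257.7 213.8]
74 [257.5 211.6]
81 [257.3 209.5]
```

View pics/ov.png

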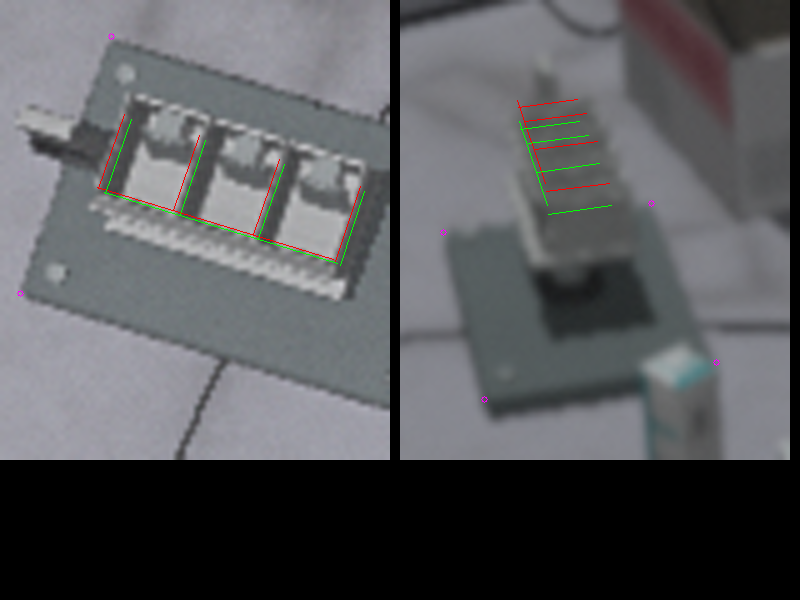

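The overlay agrees with the scale pose (centre 473,131.5, yaw −16.8°). There is a tall bottle near (190,475), so I'll lift high first, turn to carton C's yaw, then move across.

Request:
step_arm(
  plan=[0,0,-4.1,0,0,0.12,0,0,-4.1,0,0,0.12,0,0,-4.1,0,0,0.12,0,0,-4.1,0,0,0.12,0,0,-4.1,0,0,0.12],
  hand=6,
  newtons=20,
)

```text
time_s: 2.07
ee_pos: [148.1, 555.0, 410.8]
ee_rot: [180.0, -0.0, 130.3]
force: [-0.6, 1.1, 0.0]
gripper_width: 61.7
gripper_force: 0.0
```

Request:
step_arm(
  plan=[0,0,0,0,0,0.119,0,0,0,0,0,0.119,0,0,0,0,0,0.119,0,0,0,0,0,0.12,0,0,0,0,0,0],
)

```text
time_s: 2.48
ee_pos: [148.3, 555.5, 408.6]
ee_rot: [180.0, -0.0, 103.2]
force: [0.5, 0.2, 0.6]
gripper_width: 59.7
gripper_force: 0.0
```

Request:
step_arm(
  plan=[-3.49,0.61,0,0,0,0,-3.49,0.61,0,0,0,0,-3.49,0.61,0,0,0,0,-3.49,0.61,0,0,0,0,-3.49,0.61,0,0,0,0],
)

```text
time_s: 2.9
ee_pos: [218.5, 391.2, 408.5]
ee_rot: [180.0, 0.0, 103.6]
force: [0.5, -1.1, 0.2]
gripper_width: 59.9
gripper_force: 0.0
```

Request:
step_arm(
  plan=[-3.49,0.61,0,0,0,0,-3.49,0.61,0,0,0,0,-3.49,0.61,0,0,0,0,-3.49,0.61,0,0,0,0,-3.49,0.61,0,0,0,0],
)

```text
time_s: 3.32
ee_pos: [288.3, 228.4, 408.7]
ee_rot: [180.0, -0.0, 103.6]
force: [0.3, 0.5, 0.3]
gripper_width: 59.5
gripper_force: 0.0
```

Request:
step_arm(
  plan=[-3.49,0.61,0,0,0,0,-3.49,0.61,0,0,0,0,-3.49,0.61,0,0,0,0,-3.49,0.61,0,0,0,0,-3.49,0.61,0,0,0,0],
)

```text
time_s: 3.73
ee_pos: [358.2, 65.6, 408.8]
ee_rot: [179.9, -0.0, 103.6]
force: [0.3, -0.1, -0.4]
gripper_width: 60.0
gripper_force: 0.0
```

Request:
step_arm(
  plan=[-3.49,0.61,0,0,0,0,-3.49,0.61,0,0,0,0,-3.49,0.61,0,0,0,0,-3.49,0.61,0,0,0,0,-3.49,0.61,0,0,0,0],
)

```text
time_s: 4.15
ee_pos: [428.3, -97.3, 408.7]
ee_rot: [180.0, -0.0, 103.5]
force: [0.7, 0.7, 0.6]
gripper_width: 59.8
gripper_force: 0.0
```

Request:
step_arm(
  plan=[0.23,0.05,4,0,0,0,0,0,4,0,0,0,0,0,4,0,0,0,0,0,4,0,0,0,0,0,4,0,0,0],
)

```text
time_s: 4.57
ee_pos: [427.8, -93.2, 207.0]
ee_rot: [179.9, 0.0, 103.5]
force: [0.4, -0.0, -0.5]
gripper_width: 60.0
gripper_force: 0.0
```

Request:
step_arm(
  plan=[0,0,4,0,0,0,0,0,4,0,0,0,0,0,3,0,0,0,0,0,1.5,0,0,0,0,0,0,0,0,0],
)

```text
time_s: 4.98
ee_pos: [425.2, -92.3, 80.4]
ee_rot: [-179.6, -0.2, 103.5]
force: [-0.4, 0.1, 0.6]
gripper_width: 60.0
gripper_force: 0.0
```

Run:
```python
from h import *
p=grab('top');q=grab('side')
s=sensors.state();print(s['ee_pos'],s['ee_rot'])
a=cv2.resize(p['img'][225:305,275:355,::-1],None,fx=5,fy=5,interpolation=cv2.INTER_CUBIC)
b=cv2.resize(q['img'][215:295,240:320,::-1],None,fx=5,fy=5,interpolation=cv2.INTER_CUBIC)
cv2.imwrite('pics/g1.png',np.hstack([a,b]))
```

```text
[428.41914373 -93.1109005   83.78334662] [ 1.79999573e+02 -7.63595884e-03  1.03450182e+02]
```

View pics/g1.png

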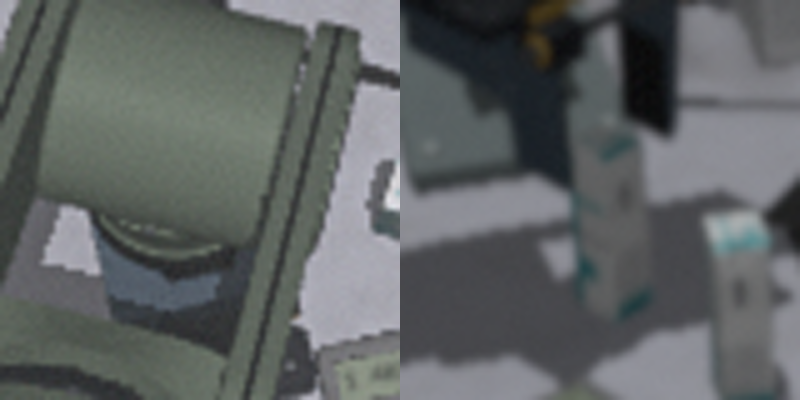

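Run:
```python
from h import *
np.set_printoptions(precision=1,suppress=True)
q=grab('side')
g=lambda x,y:(240+(x-400+.5)/5-.5,215+(y+.5)/5-.5)
for k in((582,300),(618,321),(652,294)):print('foot',onz(q,g(*k),0))
def inv(X): u=proj(q,X);return (u-[240,215])*5+[400,0]
a=np.radians(13.4);c=np.array([428,-94.9])
for nm,c in(('est',(428,-94.9)),('tcp',(428.4,-93.1))):
  for z in(0,99):
    print(nm,z,[inv(np.r_[np.array(c)+np.array([[np.cos(a),-np.sin(a)],[np.sin(a),np.cos(a)]])@[sx*13,sy*15.5],z]) for sx,sy in((-1,-1),(1,-1),(1,1),(-1,1))])
```

```text
foot [416.7 -81.6   0. ]
foot [ 423.5 -108.4    0. ]
foot [449.7 -97.1   0. ]
est 0 [array([612.2, 326.3]), array([650. , 304.6]), array([610.3, 281.1]), array([572.6, 302.2])]
est 99 [array([599.7, 162.4]), array([639.2, 141.8]), array([598. , 119.8]), array([558.5, 139.7])]
tcp 0 [array([611.3, 324.3]), array([649. , 302.6]), array([609.4, 279.2]), array([571.7, 300.2])]
tcp 99 [array([598.7, 160.5]), array([638.2, 140. ]), array([597., 118.]), array([557.6, 137.9])]
```

Request:
step_arm(
  plan=[0,0,0,0,0,0,0,0,0,0,0,0,0,0,0,0,0,0,0,0,0,0,0,0,0,0,0,0,0,0],
  hand=0,
  newtons=25,
)

```text
time_s: 5.55
ee_pos: [428.3, -93.1, 84.0]
ee_rot: [179.9, 0.0, 103.4]
force: [-0.5, 0.6, 0.6]
gripper_width: 29.4
gripper_force: 0.0
```

Request:
step_arm(
  plan=[0,0,0,0,0,0,0,0,0,0,0,0,0,0,0,0,0,0,0,0,0,0,0,0,0,0,0,0,0,0],
)

```text
time_s: 5.97
ee_pos: [428.4, -93.1, 83.8]
ee_rot: [180.0, 0.0, 103.4]
force: [0.1, -0.6, 3.8]
gripper_width: 25.6
gripper_force: 25.0
```

Request:
step_arm(
  plan=[0,0,-1,0,0,-0.05,0,0,-3,0,0,-0.12,0,0,-3,0,0,-0.12,0,0,-3,0,0,-0.12,0,0,-3,0,0,-0.115],
)

```text
time_s: 6.38
ee_pos: [427.2, -92.8, 214.1]
ee_rot: [-179.9, -0.1, 133.8]
force: [1.1, -0.9, -2.0]
gripper_width: 26.1
gripper_force: 25.0
```

Run:
```python
from h import *
np.set_printoptions(precision=1,suppress=True)
p=grab('top');q=grab('side')
s=sensors.state();print(s['ee_pos'],s['ee_rot'],s['gripper_width'])
a=cv2.resize(p['img'][200:320,250:370,::-1],None,fx=3.3,fy=3.3,interpolation=cv2.INTER_CUBIC)
b=cv2.resize(q['img'][195:275,230:310,::-1],None,fx=5,fy=5,interpolation=cv2.INTER_CUBIC)
o=np.zeros((400,800,3),np.uint8);o[:396,:396]=a;o[:,400:]=b
cv2.imwrite('pics/g2.png',o)
for r in viewer.pinpoint('carton_0_foot',q):print(r)
z=s['ee_pos'][2]-83.5
print(proj(q,np.r_[s['ee_pos'][:2],z]))
```

```text
[430.7 -93.6 217.5] [179.7   0.4 133.5] 26.14604413709526
{'location': [308.9, 299.1], 'score': 0.92}
{'location': [418.0, 301.0], 'score': 0.69}
{'location': [258.5, 212.5], 'score': 0.56}
[279.6 230.5]
```

The hand turned the wrong way. I'll turn it back past that by 1.052 rad, then travel above pocket 1.

Request:
step_arm(
  plan=[0,0,-0.5,0,0,0.117,0,0,-0.5,0,0,0.117,0,0,-0.5,0,0,0.117,0,0,-0.5,0,0,0.117,0,0,0,0,0,0.117],
)

```text
time_s: 6.95
ee_pos: [427.2, -92.8, 232.0]
ee_rot: [-179.8, -0.1, 99.5]
force: [-0.6, -0.9, -2.0]
gripper_width: 25.8
gripper_force: 25.0
```

Request:
step_arm(
  plan=[0,0,0,0,0,0.117,0,0,0,0,0,0.117,0,0,0,0,0,0.117,0,0,0,0,0,0.116,0,0,0,0,0,0],
)

```text
time_s: 7.37
ee_pos: [426.8, -92.7, 231.2]
ee_rot: [-179.7, 0.0, 73.0]
force: [-0.5, 0.8, -2.6]
gripper_width: 25.9
gripper_force: 25.0
```

Request:
step_arm(
  plan=[2,-0.2,0,0,0,0,3.1,-0.35,0,0,0,0,3.1,-0.35,0,0,0,0,3.1,-0.35,0,0,0,0,3.1,-0.35,0,0,0,0],
)

```text
time_s: 7.78
ee_pos: [453.6, 50.7, 231.9]
ee_rot: [-179.8, 0.1, 73.3]
force: [0.7, -0.8, -1.2]
gripper_width: 25.6
gripper_force: 25.0
```

Request:
step_arm(
  plan=[3.1,-0.35,0,0,0,0,3.1,-0.3,0,0,0,0,2.1,-0.2,0,0,0,0,0,0,0,0,0,0,0,0,0,0,0,0],
)

```text
time_s: 8.2
ee_pos: [469.5, 131.8, 231.8]
ee_rot: [-179.8, 0.1, 73.4]
force: [-0.4, -0.0, -1.7]
gripper_width: 26.0
gripper_force: 25.0
```

```bash
cat >> h.py <<'E'
def lookpan(name,zf=None):
    """save zoom of both cams about the pan, with overlay of ideal carton outline for TCP"""
    p=grab('top');q=grab('side');s=sensors.state()
    out=[]
    for im,(x0,y0) in((p,(170,200)),(q,(215,150))):
        c=cv2.resize(im['img'][y0:y0+100,x0:x0+80,::-1],None,fx=5,fy=5,interpolation=cv2.INTER_CUBIC);out.append(c)
    cv2.imwrite(f'pics/{name}.png',np.hstack(out));return p,q,s
def boxc(q,c,yaw,z):  # corner pixels of a carton foot in world
    a=np.radians(yaw);M=np.array([[np.cos(a),-np.sin(a)],[np.sin(a),np.cos(a)]])
    return [proj(q,np.r_[np.array(c)+M@[sx*13,sy*15.5],z]) for sx,sy in((-1,-1),(1,-1),(1,1),(-1,1))]
E
python3 - <<'E'
from h import *
np.set_printoptions(precision=1,suppress=True)
p,q,s=lookpan('g3');print(s['ee_pos'],s['ee_rot'],s['force'])
e=s['ee_pos']
for k in boxc(q,e[:2],s['ee_rot'][2]-90,e[2]-83.8):print((k-[215,150])*5+[400,0])
E
```

```text
[469.6 130.6 232.4] [-179.9    0.1   73.2] [-0.5  1.  -1.5]
[576.8 207.1]
[623.4 201. ]
[614.8 178.3]
[569.  184.2]
```

View pics/g3.png

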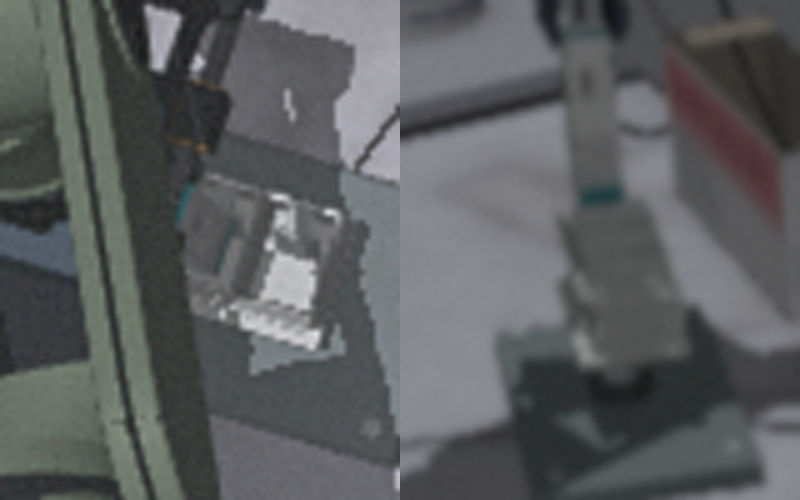

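The side view shows the carton hanging over the pan (foot at ~(595,205) of the crop), about 2 mm too far toward −x. I'll correct that and descend to just above the leaf spring.

Request:
step_arm(
  plan=[0.24,0.4,0,0,0,0,0,0,1.2,0,0,0,0,0,1.2,0,0,0,0,0,0.8,0,0,0,0,0,0.5,0,0,0],
)

```text
time_s: 8.72
ee_pos: [474.6, 131.5, 195.5]
ee_rot: [-179.9, 0.0, 73.1]
force: [-1.4, -0.7, -0.0]
gripper_width: 25.9
gripper_force: 25.0
```

Request:
step_arm(
  plan=[0,0,0.4,0,0,0,0,0,0.3,0,0,0,0,0,0.3,0,0,0,0,0,0.3,0,0,0,0,0,0,0,0,0],
)

```text
time_s: 9.13
ee_pos: [475.0, 132.3, 183.4]
ee_rot: [180.0, 0.0, 73.2]
force: [0.5, -1.3, 1.2]
gripper_width: 26.0
gripper_force: 25.0
```

```bash
cat >> h.py <<'E'
def avg(n=6):
    F=[];E=[]
    for _ in range(n):
        q=viewer.grab_frame('side');s=sensors.state();F.append(s['force']);E.append(s['ee_pos'])
    print('t',s['time_s'],'F',np.mean(F,0),'E',np.mean(E,0),'rot',s['ee_rot'],'T',s['torque']);return q
E
python3 - <<'E'
from h import *
np.set_printoptions(precision=2,suppress=True)
avg(6)
lookpan('g4')
E
```

```text
t 9.4333 F [-0.59 -0.91  0.92] E [475.1  132.43 183.83] rot [179.97  -0.01  73.16] T [-0.44  0.24 -0.  ]
```

View pics/g4.png

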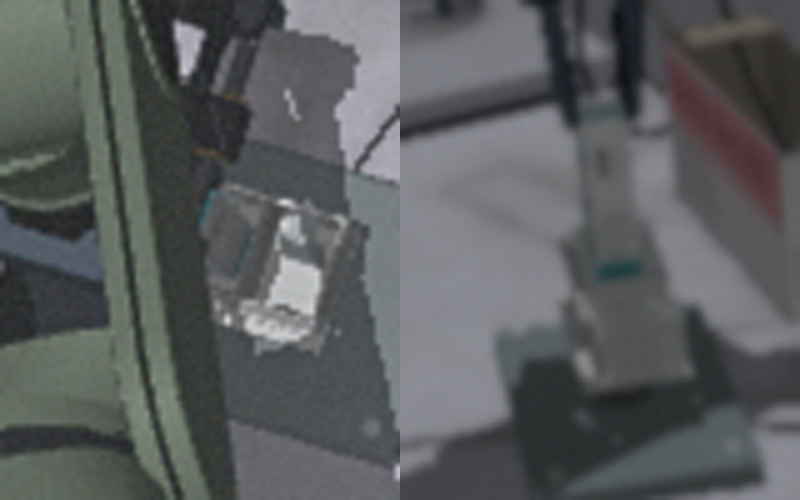

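The pan has sunk about 14 mm at only 2.6 N of push, so the carton's foot is resting on a divider or lip top. I'll measure the contact force and torque, then lift off and measure again free.

```bash
cat >> h.py <<'E'
np.set_printoptions(precision=2,suppress=True)
def feel(n=8):
    F=[];T=[];E=[]
    for _ in range(n):
        viewer.grab_frame('side');s=sensors.state();F.append(s['force']);T.append(s['torque']);E.append(s['ee_pos'])
    F=np.mean(F,0);T=np.mean(T,0);F[:2]=RZ.T@F[:2];T[:2]=RZ.T@T[:2];e=np.mean(E,0)
    print('t %.2f'%s['time_s'],'Fpan',F,'Tpan',T,'E',e,'pan xy',RZ.T@(e[:2]-PC),'yaw',s['ee_rot'][2])
E
python3 -c "
from h import *
feel()"
```

```text
t 9.93 Fpan [-0.47 -1.06  0.87] Tpan [-0.49  0.08  0.01] E [475.07 132.45 183.63] pan xy [1.71 1.51] yaw 73.15779815507985
```

Request:
step_arm(
  plan=[0,0,-1.2,0,0,0,0,0,-1.2,0,0,0,0,0,-0.6,0,0,0,0,0,0,0,0,0,0,0,0,0,0,0],
)

```text
time_s: 10.35
ee_pos: [474.9, 132.6, 213.3]
ee_rot: [-180.0, -0.0, 73.2]
force: [-0.1, 0.6, -1.5]
gripper_width: 25.6
gripper_force: 25.0
```

```bash
python3 -c "
from h import *
feel()"
```

```text
t 10.75 Fpan [ 0.04 -0.24 -1.68] Tpan [-0.12  0.05  0.02] E [474.61 132.43 212.93] pan xy [1.27 1.35] yaw 73.15444058944585
```

Request:
step_arm(
  plan=[-0.25,-0.1,0,0,0,0,0,0,1,0,0,0,0,0,0.8,0,0,0,0,0,0.4,0,0,0,0,0,0,0,0,0],
)

```text
time_s: 11.17
ee_pos: [472.7, 130.2, 190.2]
ee_rot: [-179.9, 0.1, 73.2]
force: [0.7, 0.0, -0.2]
gripper_width: 25.7
gripper_force: 25.0
```

Request:
step_arm(
  plan=[0,0,0.2,0,0,0,0,0,0.2,0,0,0,0,0,0.2,0,0,0,0,0,0.1,0,0,0,0,0,0,0,0,0],
)

```text
time_s: 11.58
ee_pos: [473.0, 130.3, 184.4]
ee_rot: [-180.0, 0.0, 73.2]
force: [-1.1, -0.1, 1.1]
gripper_width: 25.7
gripper_force: 25.0
```

```bash
python3 -c "
from h import *
feel()"
```

```text
t 11.98 Fpan [-1.33 -0.39  0.81] Tpan [-0.27  0.42 -0.02] E [473.16 130.36 184.63] pan xy [ 0.48 -1.05] yaw 73.15384913710596
```

Sideways force now points to −x (the back side is pushing), so the carton must go further toward the front wall. Lifting a little and shifting −x.

Request:
step_arm(
  plan=[0,0,-1.2,0,0,0,0,0,-0.8,0,0,0,0,-0.25,0,0,0,0,0,0,0.5,0,0,0,0,0,0.4,0,0,0],
)

```text
time_s: 12.4
ee_pos: [470.9, 131.1, 195.0]
ee_rot: [180.0, -0.0, 73.2]
force: [0.1, -0.6, 0.0]
gripper_width: 26.0
gripper_force: 25.0
```

Request:
step_arm(
  plan=[0,0,0.4,0,0,0,0,0,0.3,0,0,0,0,0,0.2,0,0,0,0,0,0.2,0,0,0,0,0,0,0,0,0],
)

```text
time_s: 12.82
ee_pos: [470.9, 131.1, 184.2]
ee_rot: [-180.0, 0.0, 73.2]
force: [0.5, -0.3, 1.7]
gripper_width: 26.0
gripper_force: 25.0
```

```bash
python3 -c "
from h import *
feel()
lookpan('g5')"
```

```text
t 13.22 Fpan [-0.15  0.63  1.03] Tpan [-0.01 -0.02  0.  ] E [470.94 131.11 184.66] pan xy [-1.86 -0.97] yaw 73.15184151518282
```

Request:
step_arm(
  plan=[0,0,-0.8,0,0,0,0.06,0,0,0,0,0,0.06,0,0,0,0,0,0,0,0.4,0,0,0,0,0,0.4,0,0,0],
)

```text
time_s: 13.73
ee_pos: [471.4, 132.2, 184.4]
ee_rot: [180.0, -0.0, 73.2]
force: [0.2, -0.9, 2.1]
gripper_width: 25.6
gripper_force: 25.0
```

```bash
python3 -c "
from h import *
feel(10)"
```

```text
t 14.23 Fpan [ 0.57 -0.08  0.87] Tpan [-0.2  -0.12  0.02] E [471.29 132.19 184.36] pan xy [-1.84  0.17] yaw 73.15624908950971
```

View pics/g5.png

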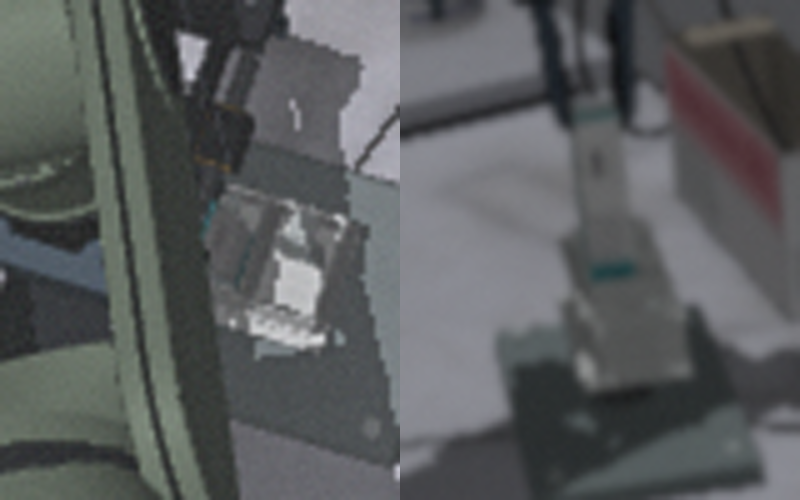

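Run:
```python
from h import *
s=sensors.state();e=s['ee_pos'];out=[]
fz=e[2]-83.8
for n,(x0,y0,w,h) in(('top',(205,230,40,45)),('side',(240,185,40,45))):
    L=[grab(n) for _ in range(8)];im=L[-1];a=np.mean([l['img'].astype(float) for l in L],0)[y0:y0+h,x0:x0+w,::-1]
    a=np.clip((a-20)*1.5,0,255).astype(np.uint8);S=10
    c=cv2.resize(a,None,fx=S,fy=S,interpolation=cv2.INTER_CUBIC)
    def ln(A,B,col):
        u=[tuple(map(int,(proj(im,k)-[x0,y0]+.5)*S)) for k in(A,B)];cv2.line(c,u[0],u[1],col,1)
    F=fz-42
    for y in(-55.5,-18.5): ln(pw(-15,y,F+(43 if y>-50 else 35)),pw(20,y,F+(43 if y>-50 else 35)),(0,0,255))
    ln(pw(-15,-55,F+40),pw(-15,-18,F+40),(0,0,255))
    b=RZ.T@(e[:2]-PC)
    ln(pw(b[0]-13,b[1]-15.5,fz),pw(b[0]+13,b[1]-15.5,fz),(0,255,0))
    ln(pw(b[0]-13,b[1]-15.5,fz),pw(b[0]-13,b[1]-15.5,fz+60),(0,255,0))
    ln(pw(b[0]+13,b[1]-15.5,fz),pw(b[0]+13,b[1]-15.5,fz+60),(0,255,0))
    out.append(c)
cv2.imwrite('pics/g6.png',np.hstack(out));print(b,fz)
```

```text
[-1.84  0.19] 100.82660797678328
```

View pics/g6.png

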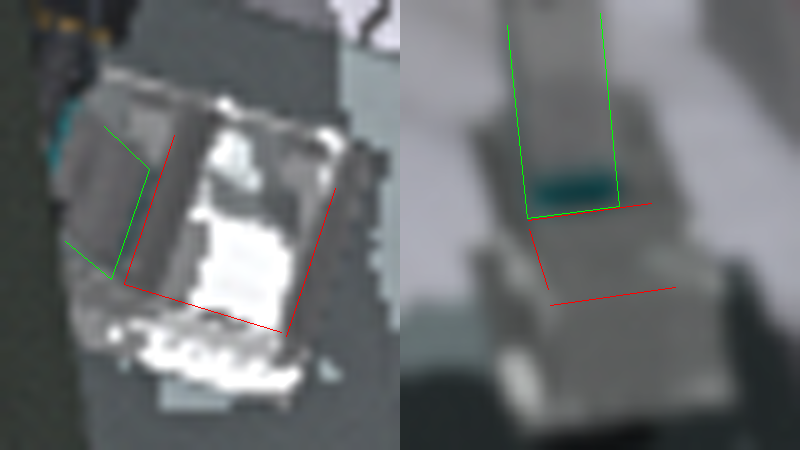

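The carton matches its prediction in both cameras. What's uncertain is the pan height, and so what the carton is resting on. I'll check numerically against the first side image.

Run:
```python
from h import *
q=grab('side')
a=np.mean([cv2.imread(f'pics/{n}.png').astype(float).mean(2) for n in('side0','s1')],0)
for x in(3,12):
    u=proj(q,pw(x,-56,105));c=int(round(u[0]))
    print('x',x,'col',c,[ (r,int(a[r,c-1:c+2].mean())) for r in range(190,232)])
    for d in(5,10,15,19): print(d,'endwall top',proj(q,pw(x,-56.5,86-d+35))[1],'div01',proj(q,pw(x,-18.5,86-d+43))[1],'div12',proj(q,pw(x,18.5,86-d+43))[1],'wall3',proj(q,pw(x,56,86-d+35))[1],'floor end',proj(q,pw(x,-56.5,86-d))[1])
```

```text
x 3 col 261 [(190, 103), (191, 96), (192, 92), (193, 90), (194, 93), (195, 95), (196, 95), (197, 94), (198, 92), (199, 90), (200, 91), (201, 94), (202, 95), (203, 94), (204, 91), (205, 88), (206, 90), (207, 93), (208, 95), (209, 97), (210, 94), (211, 88), (212, 84), (213, 83), (214, 84), (215, 84), (216, 84), (217, 83), (218, 84), (219, 88), (220, 94), (221, 91), (222, 77), (223, 61), (224, 56), (225, 50), (226, 41), (227, 33), (228, 28), (229, 31), (230, 35), (231, 40)]
5 endwall top 207.21675952080216 div01 198.66812803670547 div12 193.1270559073135 wall3 190.2292238714893 floor end 218.3866538645025
10 endwall top 208.83105593551184 div01 200.26691883202008 div12 194.7015429676673 wall3 191.7706789696921 floor end 219.9578893924776
15 endwall top 210.43909318629076 div01 201.8596324045921 div12 196.27017456518854 wall3 193.30654064182352 floor end 221.52311428619308
19 endwall top 211.72104081401253 div01 203.12945091208343 div12 197.52088582783495 wall3 194.53122314215437 floor end 222.77098968622795
x 12 col 264 [(190, 117), (191, 117), (192, 114), (193, 109), (194, 106), (195, 
[... 246 characters left out ...]
, (218, 84), (219, 86), (220, 86), (221, 79), (222, 63), (223, 45), (224, 35), (225, 30), (226, 29), (227, 30), (228, 31), (229, 35), (230, 40), (231, 43)]
5 endwall top 206.7642497818851 div01 198.2365786017211 div12 192.71249655981654 wall3 189.828651206662 floor end 217.924376377317
10 endwall top 208.37710788325853 div01 199.83394131499043 div12 194.28558826031286 wall3 191.36876380285236 floor end 219.49427250288306
15 endwall top 209.98372135213646 div01 201.42524075754017 div12 195.85283772268895 wall3 192.90329533427885 floor end 221.05817160238183
19 endwall top 211.26454032542523 div01 202.69393792057943 div12 197.10245271951808 wall3 194.12692254975923 floor end 222.30499607997828
```

Pan rest depth comes out at d0≈14 mm, so the foot is on the divider tops. The image suggests the pan is about 2 mm further toward −y than I estimated. I'll try −y.

Request:
step_arm(
  plan=[0,0,-1.2,0,0,0,0,0,-0.6,0,0,0,-0.27,0.05,0,0,0,0,0,0,0.5,0,0,0,0,0,0.4,0,0,0],
)

```text
time_s: 15.5
ee_pos: [470.8, 129.4, 192.9]
ee_rot: [180.0, -0.0, 73.1]
force: [0.6, -0.7, -0.2]
gripper_width: 25.8
gripper_force: 25.0
```

Request:
step_arm(
  plan=[0,0,0.4,0,0,0,0,0,0.3,0,0,0,0,0,0.2,0,0,0,0,0,0,0,0,0,0,0,0,0,0,0],
)

```text
time_s: 15.92
ee_pos: [470.9, 129.5, 184.5]
ee_rot: [-180.0, -0.0, 73.2]
force: [0.3, 0.5, 1.3]
gripper_width: 25.6
gripper_force: 25.0
```

```bash
python3 -c "
from h import *
feel()"
```

```text
t 16.32 Fpan [0.5  0.13 0.79] Tpan [-0.13 -0.08  0.01] E [470.93 129.51 184.68] pan xy [-1.41 -2.5 ] yaw 73.15619412222148
```

Contact height stays the same everywhere, so I'll do a light sliding search under the small load. When the foot drops into the pocket, Fz will fall back to about −1.7.

Request:
step_arm(
  plan=[0,0.05,0,0,0,0,0,0.05,0,0,0,0,0,0,0,0,0,0],
)

```text
time_s: 16.57
ee_pos: [471.4, 129.3, 184.4]
ee_rot: [-179.9, 0.0, 73.1]
force: [-0.9, 0.8, 0.7]
gripper_width: 26.2
gripper_force: 25.0
```

Request:
step_arm(
  plan=[0.06,0,0,0,0,0,0.06,0,0,0,0,0,0,0,0,0,0,0],
)

```text
time_s: 16.82
ee_pos: [471.9, 130.1, 184.4]
ee_rot: [-180.0, 0.0, 73.2]
force: [-1.4, -0.9, 1.1]
gripper_width: 25.6
gripper_force: 25.0
```

Request:
step_arm(
  plan=[0.06,0,0,0,0,0,0.06,0,0,0,0,0,0,0,0,0,0,0],
)

```text
time_s: 17.07
ee_pos: [472.7, 131.5, 184.6]
ee_rot: [180.0, 0.0, 73.2]
force: [-0.8, -1.5, 0.8]
gripper_width: 25.9
gripper_force: 25.0
```

Request:
step_arm(
  plan=[0.06,0,0,0,0,0,0.06,0,0,0,0,0,0,0,0,0,0,0],
)

```text
time_s: 17.32
ee_pos: [473.2, 132.8, 184.6]
ee_rot: [180.0, -0.0, 73.2]
force: [0.1, -0.8, 2.1]
gripper_width: 25.7
gripper_force: 25.0
```

Request:
step_arm(
  plan=[0.06,0,0,0,0,0,0.06,0,0,0,0,0,0,0,0,0,0,0],
)

```text
time_s: 17.57
ee_pos: [473.3, 134.2, 184.3]
ee_rot: [-180.0, -0.0, 73.1]
force: [-1.1, 0.2, -2.6]
gripper_width: 25.6
gripper_force: 25.0
```

```bash
python3 -c "
from h import *
feel(6)"
```

```text
t 17.87 Fpan [-0.36 -0.02 -1.72] Tpan [-0.12  0.04 -0.  ] E [473.21 133.95 184.33] pan xy [-0.51  2.41] yaw 73.15495302295963
```

Fz returned to −1.7, so the carton dropped into the pocket at pan xy (−0.5, 2.4). I'll centre it 1 mm further and go down to the leaf.

Request:
step_arm(
  plan=[0.08,0,0,0,0,0,0,0,0.3,0,0,0,0,0,0.3,0,0,0,0,0,0.2,0,0,0,0,0,0,0,0,0],
)

```text
time_s: 18.28
ee_pos: [473.0, 134.5, 175.8]
ee_rot: [-179.9, 0.0, 73.2]
force: [0.1, -1.2, -1.7]
gripper_width: 26.1
gripper_force: 25.0
```

```bash
python3 -c "
from h import *
feel(6)"
```

```text
t 18.58 Fpan [ 0.26 -0.05 -1.43] Tpan [-0.12  0.04  0.02] E [473.47 134.56 176.48] pan xy [-0.43  3.06] yaw 73.15443231625295
```

Request:
step_arm(
  plan=[0,0,0.1,0,0,0,0,0,0.1,0,0,0,0,0,0.1,0,0,0,0,0,0.1,0,0,0,0,0,0.1,0,0,0],
)

```text
time_s: 19.0
ee_pos: [473.3, 134.6, 171.4]
ee_rot: [-180.0, -0.0, 73.2]
force: [-1.3, -0.7, 0.1]
gripper_width: 25.7
gripper_force: 25.0
```

```bash
python3 -c "
from h import *
feel(6)"
```

```text
t 19.30 Fpan [-0.89 -0.25 -1.14] Tpan [-0.1   0.24 -0.03] E [473.28 134.59 171.41] pan xy [-0.62  3.03] yaw 73.15610679290441
```

Request:
step_arm(
  plan=[0,0,0.1,0,0,0,0,0,0.1,0,0,0,0,0,0.1,0,0,0,0,0,0.1,0,0,0,0,0,0.1,0,0,0],
)

```text
time_s: 19.72
ee_pos: [473.4, 134.6, 166.5]
ee_rot: [-180.0, -0.0, 73.2]
force: [-0.7, 0.3, 0.1]
gripper_width: 25.8
gripper_force: 25.0
```

```bash
python3 -c "
from h import *
feel(6)"
```

```text
t 20.02 Fpan [-1.36 -0.22 -0.11] Tpan [-0.11  0.49 -0.01] E [473.33 134.59 166.43] pan xy [-0.58  3.06] yaw 73.15422615659557
```

Leaf engaged (about 20 mm above floor). Pressing on in small steps.

Request:
step_arm(
  plan=[0,0,0.1,0,0,0,0,0,0.1,0,0,0,0,0,0.1,0,0,0,0,0,0.1,0,0,0,0,0,0.1,0,0,0],
)

```text
time_s: 20.43
ee_pos: [473.4, 134.6, 161.5]
ee_rot: [-180.0, -0.0, 73.2]
force: [-1.5, -0.3, 0.5]
gripper_width: 25.7
gripper_force: 25.0
```

```bash
python3 -c "
from h import *
feel(5)"
```

```text
t 20.68 Fpan [-2.67  0.12  0.49] Tpan [-0.13  0.7   0.01] E [473.35 134.59 161.42] pan xy [-0.56  3.06] yaw 73.15069834700303
```

Request:
step_arm(
  plan=[0,0,0.1,0,0,0,0,0,0.1,0,0,0,0,0,0.1,0,0,0,0,0,0.1,0,0,0,0,0,0.1,0,0,0],
)

```text
time_s: 21.1
ee_pos: [473.4, 134.6, 156.4]
ee_rot: [-180.0, -0.0, 73.2]
force: [-2.4, 0.2, 0.2]
gripper_width: 25.8
gripper_force: 25.0
```

```bash
python3 -c "
from h import *
feel(5)"
```

```text
t 21.35 Fpan [-2.58  0.06  1.29] Tpan [-0.11  0.77 -0.01] E [473.36 134.58 156.39] pan xy [-0.54  3.06] yaw 73.1557271798858
```

Request:
step_arm(
  plan=[0,0,0.1,0,0,0,0,0,0.1,0,0,0,0,0,0.1,0,0,0,0,0,0.1,0,0,0,0,0,0.1,0,0,0],
)

```text
time_s: 21.77
ee_pos: [473.4, 134.6, 151.4]
ee_rot: [-180.0, 0.0, 73.2]
force: [-2.3, 0.1, 1.7]
gripper_width: 26.0
gripper_force: 25.0
```

```bash
python3 -c "
from h import *
feel(5)"
```

```text
t 22.02 Fpan [-3.04 -0.02  1.21] Tpan [-0.11  0.88 -0.02] E [473.35 134.57 151.4 ] pan xy [-0.55  3.04] yaw 73.15500175574905
```

Plateau at about 2.9 N: the carton is sliding, with about 12 mm to go.

Request:
step_arm(
  plan=[0,0,0.12,0,0,0,0,0,0.12,0,0,0,0,0,0.12,0,0,0,0,0,0.12,0,0,0,0,0,0.12,0,0,0],
)

```text
time_s: 22.43
ee_pos: [473.4, 134.6, 145.4]
ee_rot: [-180.0, -0.0, 73.2]
force: [-3.0, 1.1, 0.4]
gripper_width: 25.9
gripper_force: 25.0
```

```bash
python3 -c "
from h import *
feel(5)"
```

```text
t 22.68 Fpan [-3.78 -0.1   0.04] Tpan [-0.13  1.01 -0.01] E [473.13 134.48 145.18] pan xy [-0.74  2.89] yaw 73.15232617358525
```

Request:
step_arm(
  plan=[0,0,0.1,0,0,0,0,0,0.1,0,0,0,0,0,0.1,0,0,0,0,0,0.1,0,0,0,0,0,0.1,0,0,0],
)

```text
time_s: 23.1
ee_pos: [473.3, 134.5, 140.4]
ee_rot: [-180.0, 0.0, 73.2]
force: [-4.0, 0.2, 1.6]
gripper_width: 26.2
gripper_force: 25.0
```

```bash
python3 -c "
from h import *
feel(5)"
```

```text
t 23.35 Fpan [-4.48 -0.58  1.04] Tpan [-0.25  1.25 -0.01] E [473.29 134.54 140.41] pan xy [-0.6   2.99] yaw 73.15675179799379
```

Request:
step_arm(
  plan=[0,0,0.1,0,0,0,0,0,0.1,0,0,0,0,0,0.1,0,0,0,0,0,0,0,0,0],
)

```text
time_s: 23.68
ee_pos: [473.3, 134.5, 137.3]
ee_rot: [-180.0, 0.0, 73.2]
force: [-4.7, 0.6, 2.0]
gripper_width: 25.7
gripper_force: 25.0
```

```bash
python3 -c "
from h import *
feel(5)"
```

```text
t 23.93 Fpan [-5.15 -0.68  1.6 ] Tpan [-0.3   1.37 -0.02] E [473.4  134.56 137.51] pan xy [-0.51  3.04] yaw 73.15324315629165
```

The force rises again at the spring's slope, so the carton is home. That gives d0≈14.3 mm and about 23.6 mm with this carton, which is already inside the mark. Next I'll ease off the push, shift toward the front wall, then release.

Request:
step_arm(
  plan=[0,0,-0.3,0,0,0,0,0,-0.3,0,0,0,0,-0.05,0,0,0,0,0,-0.05,0,0,0,0,0,-0.05,0,0,0,0],
)

```text
time_s: 24.35
ee_pos: [473.0, 134.9, 143.8]
ee_rot: [179.9, -0.0, 73.2]
force: [-1.8, -0.1, 1.6]
gripper_width: 25.9
gripper_force: 25.0
```

```bash
python3 -c "
from h import *
feel(6)"
```

```text
t 24.65 Fpan [-1.74 -0.9   0.62] Tpan [-0.41  0.51 -0.02] E [472.88 134.89 143.77] pan xy [-1.1   3.21] yaw 73.15949318187376
```

Request:
step_arm(
  plan=[-0.08,-0.04,0,0,0,0,0,0,-0.1,0,0,0,0,0,0,0,0,0],
)

```text
time_s: 24.9
ee_pos: [471.8, 134.7, 144.8]
ee_rot: [180.0, -0.1, 73.1]
force: [-0.9, 1.3, 0.3]
gripper_width: 25.7
gripper_force: 25.0
```

```bash
python3 -c "
from h import *
feel(6)"
```

```text
t 25.20 Fpan [-1.57  0.78  0.71] Tpan [0.09 0.49 0.01] E [471.71 134.63 144.67] pan xy [-2.14  2.63] yaw 73.15597933015155
```

Request:
step_arm(
  plan=[0,0,0,0,0,0,0,0,0,0,0,0,0,0,0,0,0,0,0,0,0,0,0,0,0,0,0,0,0,0],
  hand=5,
)

```text
time_s: 25.62
ee_pos: [471.7, 134.2, 144.6]
ee_rot: [180.0, -0.0, 73.2]
force: [1.9, -0.3, -0.4]
gripper_width: 49.7
gripper_force: 0.0
```

Request:
step_arm(
  plan=[0,0,0,0,0,0,0,0,0,0,0,0,0,0,0,0,0,0,0,0,-1,0,0,0,0,0,-2,0,0,0],
)

```text
time_s: 26.03
ee_pos: [469.8, 133.9, 173.4]
ee_rot: [-179.7, 0.2, 73.2]
force: [-0.2, -0.8, 1.4]
gripper_width: 50.1
gripper_force: 0.0
```

Request:
step_arm(
  plan=[0,0,-4,0,0,0,0,0,-4,0,0,0,0,0,-4,0,0,0,0,0,-4,0,0,0,0,0,0,0,0,0],
)

```text
time_s: 26.45
ee_pos: [474.6, 135.2, 343.8]
ee_rot: [179.2, -0.5, 73.2]
force: [1.0, -0.2, 0.1]
gripper_width: 50.0
gripper_force: 0.0
```

Request:
step_arm(
  plan=[-4,0,0,0,0,0,-4,0,0,0,0,0,-4,0,0,0,0,0,-4,0,0,0,0,0,-4,0,0,0,0,0],
)

```text
time_s: 26.87
ee_pos: [412.5, -58.5, 335.2]
ee_rot: [179.9, -0.0, 73.2]
force: [0.8, -0.7, 0.9]
gripper_width: 50.1
gripper_force: 0.0
```

Request:
step_arm(
  plan=[-4,0,0,0,0,0,-4,0,0,0,0,0,-4,0,0,0,0,0,-3,0,0,0,0,0,0,0,0,0,0,0],
)

```text
time_s: 27.28
ee_pos: [368.4, -205.0, 334.9]
ee_rot: [180.0, 0.2, 72.8]
force: [0.4, 0.3, 0.6]
gripper_width: 50.2
gripper_force: 0.0
```

Run:
```python
from h import *
s=sensors.state();print(s['time_s'],s['ee_pos'],s['force'])
A=[];out=[]
for n,(x0,y0,w,h) in(('top',(180,215,65,75)),('side',(225,165,65,75))):
    L=[grab(n) for _ in range(6)];im=L[-1];f=np.mean([l['img'].astype(float) for l in L],0)
    a=np.clip((f[y0:y0+h,x0:x0+w,::-1]-20)*1.3,0,255).astype(np.uint8);S=6
    c=cv2.resize(a,None,fx=S,fy=S,interpolation=cv2.INTER_CUBIC)
    def ln(A,B,col):
        u=[tuple(map(int,(proj(im,k)-[x0,y0]+.5)*S)) for k in(A,B)];cv2.line(c,u[0],u[1],col,1)
    F=86-23.5
    ln(pw(-15,-12.5,F+99),pw(11,-12.5,F+99),(0,255,0));ln(pw(-15,-12.5,F+99),pw(-15,18.5,F+99),(0,255,0))
    if n=='side':
        ref=np.mean([cv2.imread(f'pics/{k}.png').astype(float).mean(2) for k in('side0','s1')],0);cur=f.mean(2)
        t=ref[212:226,255:268]  # end wall lower part
        g=cur[204:240,250:274]
        up=lambda z:cv2.resize(z.astype(np.float32),None,fx=8,fy=8,interpolation=cv2.INTER_CUBIC)
        r=cv2.matchTemplate(up(g),up(t),cv2.TM_CCOEFF_NORMED);_,m,_,l=cv2.minMaxLoc(r)
        dv=l[1]/8+204-212;print('shift px',l[0]/8+250-255,dv,m,'mm/px',10/(proj(im,pw(5,-56,70))[1]-proj(im,pw(5,-56,80))[1]))
    out.append(c)
cv2.imwrite('pics/g7.png',np.hstack(out))
```

```text
27.2833 [ 368.4  -204.97  334.91] [0.39 0.27 0.62]
shift px -1.0 2.75 0.9342015981674194 mm/px 3.1919892175252786
```

View pics/g7.png

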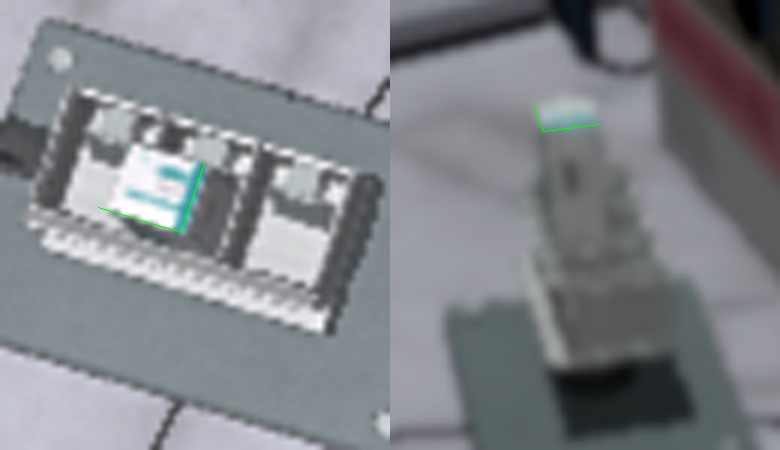

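```bash
python3 -c "
from h import *
print(env.job_done())"
```

```text
the job is handed in; nothing more can be done
None
```

I pressed one carton home and upright in the middle pocket and handed the job in. The pan rests at about 23 mm, worked out from forces and the pan's sink in the images, as the pointer itself was too edge-on to read. That is within the mark (20.5–33 mm). I estimate the pan never went past about 32 mm, and I left the other three cartons and the bystanders where they were.

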